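Lock the loose lid of a culture canister in the cheese cellar

TASK

One of the two steel canisters has its lid only lying on top of its claws. Turn that lid backward (anticlockwise from above) until it drops off the ends of the claws onto the rim, then turn it forward (clockwise) under the claws as far as it goes, and let go. Do not touch the canister that is already shut.

Things in the scene. Friction and masses are not known exactly. Their poses are not given: they have to be found in the camera images.
- lid_grip (a point): Loose lid, 0.3 kg: aluminium disc 80 mm across, 10 mm thick; rubber plug below stays in the mouth (3 mm play); upright grip bar on top, 60 long, 12 thick, 38 mm tall, in line with its two lugs. Point: on the axis, in the bar, 24 mm above the disc, 14 mm below the bar's top. x along bar and lugs, z up. It drops 10 mm when clear of the claws; if held, lower it or let go.
- lid_lug (a point): In one of the lid's two opposite lugs (4 mm thick, 16 wide, out to 55 mm from the axis), 47 mm along lid +x. Lid +x starts 34 to 60 degrees clockwise (from above) of canister +x, lugs on the claws. From 9 degrees clockwise to 70 anticlockwise it is clear and can drop; then, turned clockwise, lugs run under the claws (2 mm play) to a stop at 64 clockwise.
- canister: Steel canister under the loose lid, fixed: 130 mm across, rim 120 mm high, mouth 70 mm. On the rim two opposite claws, arcs 45 to 59 mm from the axis, underside 6 and top 10 mm above the rim. From above one runs from 20 (open end) to 90 degrees clockwise of canister +x, where a foot 20 mm tall closes it; the other is half a turn on. Origin: on the axis at the table; z up.
- shut_canister: The same kind of canister, fixed, already shut: its lid sits 10 mm lower, lugs under the claws. Not to be touched. Origin: on its axis at the table's surface.
Things that resemble listed ones, but are neither listed nor needed, are in the scene too. What is shaped like the part that bears lid_grip but pink is not meant.

How it is judged (in metres and radians):
On the way:
1. the lid has dropped onto the canister's rim (z of lid_grip in the frame of canister below 0.1575 m and horizontal distance between lid_grip and canister below 0.012 m), for 0.1 s.
At the end, for the whole second after the job is handed in: The lid lies low on the canister's rim (its grip point 148 to 157.5 mm above the canister's underside), level within 7 degrees, within 12 mm of the canister's axis, at rest, with both lugs under the claws: turned about 45 degrees or more clockwise of the canister's x axis (the stop is at about 64) (all of step 1 and z of lid_grip in the frame of canister above 0.148 m and angle between lid_grip's own z axis and vertical below 0.12 rad and linear speed of lid below 0.02 m/s and ((y of lid_lug in the frame of canister below -0.033 m and x of lid_lug in the frame of canister above 0.005 m) or (y of lid_lug in the frame of canister above 0.033 m and x of lid_lug in the frame of canister below -0.005 m))); the robot touches nothing.
It fails at once if the robot touches the shut canister (contact force between any of the fingers, the arm and shut_canister above 1 N).
It also fails if it takes over 38 s, if anything falls off the work surface, if the arm or the gripper's body presses on something with over 40 N, if the wrist force passes 120 N, or if a joint passes its speed limit or range.

ROBOT

A 6-joint arm with a two-finger parallel gripper is mounted at the origin on the work surface. World frame = base frame: x ahead of the robot, y to its left, z up, the work surface at z = 0. Lengths are in m, angles in degrees, forces in N, time in s.
With the tool pointing down it reaches from about 0.3 to 0.75 m from the base axis. Payload 8.5 kg.
Tool frame: the origin (TCP) lies between the finger pads; the fingertips stand env.finger_overhang ahead of it and the grasp point (between the pads) lies 2 mm behind it (env.finger_overhang is the distance from the TCP to the fingertips, in m); z points along the fingers, y is the line along which they close (so a half turn about z gives the same grasp; the last joint's range is limited). The gripper opens to 85 mm and grips with 20 to 120 N. Pads are 22 mm wide; open, the fingers measure 114 mm over their backs; the gripper's body (76 mm by 85 mm) begins 54 mm behind the grasp point. The pads swing forward as they close: fully open they stand 13 mm farther back than shut.
Start: joints at [-88.138, 21.807, 74.336, -0, 83.858, -12.336], TCP at [0.135, -0.533, 0.248] pointing down, gripper open.
Joint ranges: [-178.18, 178.18], [-50.72, 133.34], [12.68, 142.11], [-81.47, 261.47], [9.98, 163.14], [-165.26, 165.26]. Speed limits (degrees/s): [136.94, 136.94, 180, 180, 180, 180].

INTERFACE

Orientations are given as a 3x3 rotation matrix whose columns are the frame's x, y, z axes.
In Python, from rig import env gives the robot as it stands. The module is installed in compiled form; this text tells all that it offers.
- The arm moves only by the tool jog_arm, never from a script. Its arguments are lists of equal length, an entry for each row: "hand": the finger opening in m, from 0 to 0.0854; "travel": the shift along the world's x, y, z in m, a list of three; "yaw": the turn about the world's z in rad. A call has exactly 5 rows; each row shifts and turns the commanded pose from where the row before left it; what a row does not reach is not made up. A row lasts 1/8 s, in which the tool goes at most 62.5 mm and 10.7 degrees, less where a joint would pass 70% of its speed; a pose out of reach is approached as far as the arm can. A call is refused whole if a number of a shift passes 0.0625 or a number of a turn 0.188, either way. A call with a gripper value outside its range is refused whole. The fingers move at their own pace and stop on an object; "grip_force" is the grip in N (left out, the last holds). Time passes only in rows, so rows that do not move let the fingers close, or fill a call up. It gives the time, the measured TCP pose, the force, the opening and the grip force at its end, in the units of the state.
- env.observe(): the state, without advancing time (a new reading comes with each control period).
- env.get_image(name): name is "side" or "top"; returns the picture (384x512x3 uint8, red, green, blue); there is no depth.
- env.calibration(name): a dict with "fx", "fy", "cx", "cy" (pixels), "position" and "rotation" of the camera in the world. Camera axes: x right, y down, z forward; pixel columns grow to the right and rows downward; lengths in m; the calibration is good to about 2 mm. A picture is of the moment at which its call begins. calibration takes no time and is no camera call.
- env.close_job(): hands the job in; it is judged then, once.
The state is a dict: "time_s": time; "q": joint angles; "qvel": joint speeds; "joint_efforts": joint torques, N m; "position": TCP position; "tool_rot": TCP orientation; "ft_force": force on the tool from outside, world axes, zero at the start; "wrist_torque": the same for the moment, N m; "grip_width": finger opening in m; "gripper_force": force on a finger pad.
Only numpy, scipy, OpenCV 4.12 (cv2) and the standard library are available. Lean on these libraries where they do the work, as an engineer would, in place of code of your own. Each camera call takes 0.05 s, during which the arm holds its last target. There are 200 camera calls.

## Working session

There is one attempt and no reset: what is moved stays moved. The work goes in short steps, Python scripts to look and compute and a tool call to move; the robot and the scene stay as the last step left them, time stands still between calls to the robot, and variables do not carry over. Pictures are saved under pics/ and viewed, at most 10 in all, crops included, and the job is handed in when it is done.

Besides the shell and the picture viewer there is one more tool, called after ">>>" as name([rows], argument=value, ...), one row to a line, values as JSON. jog_arm: Moves the arm, as the interface text tells. Its arguments: {"type":"object","properties":{"hand":{"type":"array"},"travel":{"type":"array"},"yaw":{"type":"array"},"grip_force":{"type":"number"}},"required":["hand","travel","yaw"]}

```bash
mkdir -p pics; python3 - <<'E'
from rig import env
import cv2
for n in("top","side"):
    im=env.get_image(n); cv2.imwrite(f"pics/{n}0.png",im[:,:,::-1]); print(n,env.calibration(n))
o=env.observe();print(o["time_s"],o["position"],o["tool_rot"],env.finger_overhang,o["grip_width"])
E
```

```text
top {'fx': 445.12761550723883, 'fy': 445.12761550723883, 'cx': 248.51859767561055, 'cy': 184.78398936854896, 'position': array([0.32767303, 0.05540952, 1.16936002]), 'rotation': array([[ 0.01196261, -0.96901244,  0.24672209],
       [-0.99992739, -0.01195069,  0.00154577],
       [ 0.00145062, -0.24672267, -0.96908504]])}
side {'fx': 465.59921451558466, 'fy': 465.59921451558466, 'cx': 249.18450001891281, 'cy': 200.58466233871187, 'position': array([0.49726833, 0.89377805, 0.77606069]), 'rotation': array([[-0.9957938 , -0.05074535,  0.07628637],
       [-0.0912276 ,  0.62637464, -0.77416557],
       [-0.00849854, -0.7778687 , -0.62836936]])}
0.1 [ 0.13490327 -0.53295637  0.24777965] [[ 9.69449943e-01  2.45289232e-01 -1.23940736e-05]
 [ 2.45289041e-01 -9.69449124e-01  1.29696726e-03]
 [ 3.06116680e-04 -1.26038497e-03 -9.99999159e-01]] 0.017 0.08559412526227311
```

View pics/top0.png

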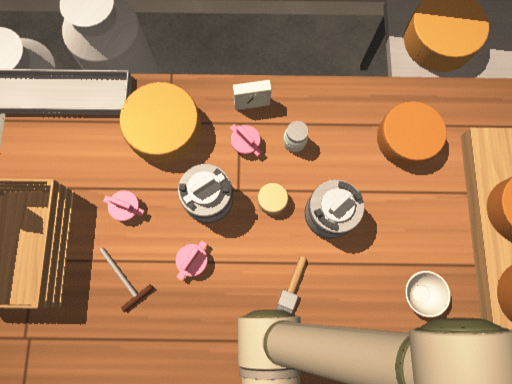

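View pics/side0.png

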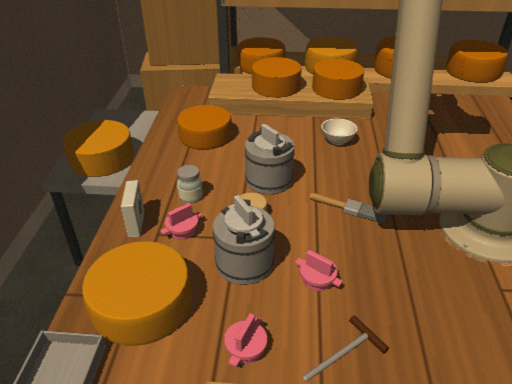

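Two steel canisters: A is at top (206,192) / side (245,235), and B is at top (336,208) / side (270,160). The pink lids at top (245,140), (124,207) and (192,261) are decoys. I'll crop both canisters in both views to see which lid is loose.

```bash
python3 - <<'E'
import cv2,numpy as np
t=cv2.imread("pics/top0.png");s=cv2.imread("pics/side0.png")
c=lambda im,u,v:cv2.resize(im[v-37:v+38,u-50:u+50],(400,300),interpolation=cv2.INTER_CUBIC)
cv2.imwrite("pics/c0.png",np.vstack([np.hstack([c(t,206,192),c(t,336,208)]),np.hstack([c(s,245,230),c(s,270,155)])]))
E
```

```text
(no output)
```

View pics/c0.png

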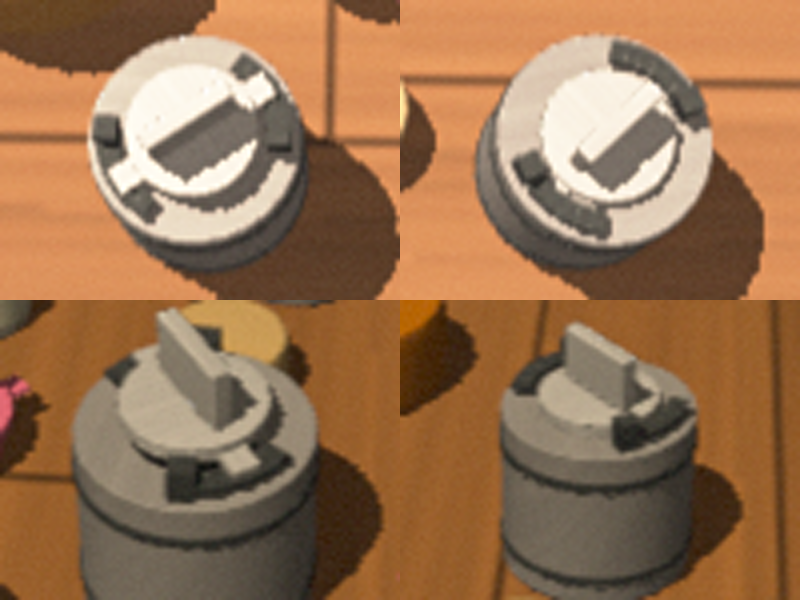

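The side crop settles it. A is the loose one: its lugs lie visibly on top of the claws, at top pixels (221,177) and (188,200). B's lid sits low, so it is the shut canister. Next I measure A.

```bash
cat >h.py <<'E'
import numpy as np,cv2
from rig import env
from scipy.optimize import least_squares
def ray(n,u,v):
    c=env.calibration(n);d=c["rotation"]@np.array([(u-c["cx"])/c["fx"],(v-c["cy"])/c["fy"],1]);return np.array(c["position"]),d
def on(n,u,v,z):
    p,d=ray(n,u,v);return p+d*(z-p[2])/d[2]
def pix(n,P):
    c=env.calibration(n);q=c["rotation"].T@(np.array(P)-c["position"]);return q[0]/q[2]*c["fx"]+c["cx"],q[1]/q[2]*c["fy"]+c["cy"]
def tri(a,b):
    (p,d),(q,e)=ray("top",*a),ray("side",*b);s=np.linalg.lstsq(np.c_[d,-e],q-p,rcond=None)[0]
    A=p+d*s[0];B=q+e*s[1];return (A+B)/2,np.linalg.norm(A-B)
def circ(P,r,c0):
    return least_squares(lambda c:np.hypot(*(P-c).T)-r,c0,loss="soft_l1",f_scale=.001).x
E
python3 - <<'E'
from h import *
T=lambda x,y,u,v:(u-50+x/4,v-37+y/4)
a=on("top",*T(260,88,206,192),.134);b=on("top",*T(128,180,206,192),.134)
print("lugs",a,b,np.linalg.norm(a-b),(a+b)/2,np.degrees(np.arctan2(*(b-a)[1::-1])))
fa=on("top",*T(278,132,206,192),.14);fb=on("top",*T(110,130,206,192),.14);print("feet",fa,fb,np.linalg.norm(fa-fb),(fa+fb)/2,np.degrees(np.arctan2(*(fb-fa)[1::-1])))
for nm,(u,v),w in(("top",(206,192),0),("top",(336,208),1)):
    im=cv2.imread("pics/top0.png");h=cv2.cvtColor(im,cv2.COLOR_BGR2HSV)
    m=((h[...,1]<70)&(h[...,2]>120)).astype(np.uint8)
    z=np.zeros_like(m);z[v-37:v+38,u-50:u+50]=1;m=cv2.morphologyEx(m*z,cv2.MORPH_OPEN,np.ones((3,3)))
    c=max(cv2.findContours(m,0,1)[0],key=cv2.contourArea)[:,0];c=cv2.convexHull(c)[:,0].astype(float)
    P=np.array([on("top",*p,.12)[:2] for p in c]);c0=P.mean(0)
    k=circ(P,.065,c0);print("rim",w,k,np.round(np.hypot(*(P-k).T)*1e3,0))
    # bright disc
    m=((h[...,1]<60)&(h[...,2]>215)).astype(np.uint8)*z
    print(m.sum())
# bar top ends: side crop corner pixels
S=lambda x,y:(245-50+x/4,230-37+(y-300)/4)
for p in((165,312),(215,378),(160,318),(232,375)):
    print("bar top",on("side",*S(*p),.178))
for k in(.178,.14):print(k)
E
```

```text
lugs [0.60981221 0.12362665 0.134     ] [0.55214184 0.200577   0.134     ] 0.09616250672557505 [0.58097703 0.16210182 0.134     ] 126.84968751802816
feet [0.58116123 0.11177644 0.14      ] [0.58115515 0.2118379  0.14      ] 0.1000614596118289 [0.58115819 0.16180717 0.14      ] 90.0034760265513
rim 0 [0.5822609  0.16438151] [65. 64. 64. 63. 64. 65. 64. 64. 64. 64. 64. 65. 65. 65. 65. 65. 64. 64.
 64. 64. 64. 65. 65. 64. 65.]
1165
rim 1 [ 0.54594997 -0.1544854 ] [64. 65. 65. 65. 65. 65. 65. 65. 64. 64. 64. 64. 65. 66. 70. 71. 64. 64.
 64. 65.]
1270
bar top [0.59794488 0.14407507 0.178     ]
bar top [0.56730567 0.19443742 0.178     ]
bar top [0.5999532  0.14923596 0.178     ]
bar top [0.55910756 0.19146492 0.178     ]
0.178
0.14
```

>>> jog_arm([
  [0.03,0.046,0.002],
  [0.03,0.046,0.002],
  [0.03,0.046,0.002],
  [0.03,0.046,0.002],
  [0.03,0.046,0.002],
], hand=[0.085,0.085,0.085,0.085,0.085], yaw=[0.131,0.131,0.131,0.131,0.131], grip_force=60)

```text
time_s: 0.72
position: [0.2855, -0.3015, 0.2582]
tool_rot: [[0.616, 0.787, -0.0], [0.787, -0.616, 0.0], [0.0, -0.0, -1.0]]
ft_force: [1.2, -0.2, -0.4]
grip_width: 0.085
gripper_force: 0.0
```

>>> jog_arm([
  [0.03,0.046,0],
  [0.03,0.046,0],
  [0.03,0.046,0],
  [0.03,0.046,0],
  [0.03,0.046,0],
], hand=[0.085,0.085,0.085,0.085,0.085], yaw=[0.131,0.131,0.131,0.131,0.131])

```text
time_s: 1.35
position: [0.4355, -0.0714, 0.2582]
tool_rot: [[0.009, 1.0, -0.0], [1.0, -0.009, -0.0], [-0.0, -0.0, -1.0]]
ft_force: [1.3, -1.1, -0.4]
grip_width: 0.0853
gripper_force: 0.0
```

>>> jog_arm([
  [0.029,0.047,0],
  [0.029,0.047,0],
  [0.029,0.047,0],
  [0.029,0.047,0],
  [0.029,0.047,0],
], hand=[0.085,0.085,0.085,0.085,0.085], yaw=[0.13,0.13,0.13,0.13,0.13])

```text
time_s: 1.98
position: [0.5805, 0.1636, 0.258]
tool_rot: [[-0.598, 0.801, -0.001], [0.801, 0.598, -0.0], [0.0, -0.001, -1.0]]
ft_force: [1.3, -0.1, 0.4]
grip_width: 0.0852
gripper_force: 0.0
```

```bash
python3 - <<'E'
from h import *
im={n:env.get_image(n)[:,:,::-1] for n in("top","side")}
c=lambda im,u,v:cv2.resize(np.ascontiguousarray(im)[v-50:v+50,u-50:u+50],(400,400),interpolation=cv2.INTER_CUBIC)
cv2.imwrite("pics/c1.png",np.hstack([c(im["top"],206,182),c(im["side"],245,200)]))
print(env.observe()["q"])
E
```

```text
[ 4.67572870e+00  2.70820308e+01  6.42256790e+01  5.38772553e-02
  8.87552799e+01 -3.22191813e+01]
```

View pics/c1.png

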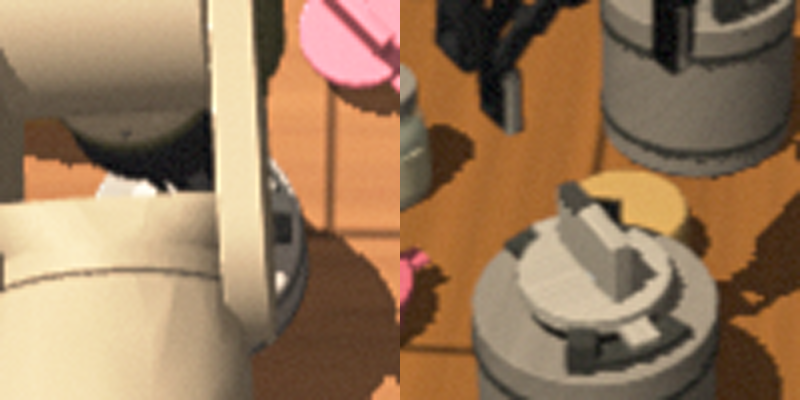

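The side view shows the fingers above the lid on either side of the bar, squared to it. The arm hides the lid in the top view. I'll descend and grip.

>>> jog_arm([
  [0,0,-0.03],
  [0,0,-0.03],
  [0,0,-0.02],
  [0,0,-0.014],
  [0,0,0],
], hand=[0.085,0.075,0.065,0.05,0.05], yaw=[0,0,0,0,0])

```text
time_s: 2.7
position: [0.5795, 0.1615, 0.1636]
tool_rot: [[-0.594, 0.804, -0.002], [0.804, 0.594, -0.0], [0.001, -0.002, -1.0]]
ft_force: [-0.2, -0.2, 0.1]
grip_width: 0.05
gripper_force: 0.0
```

>>> jog_arm([
  [0,0,0],
  [0,0,0],
  [0,0,0],
  [0,0,0],
  [0,0,0],
], hand=[0.03,0.02,0.01,0.005,0.005], yaw=[0,0,0,0,0], grip_force=40)

```text
time_s: 3.32
position: [0.5809, 0.1622, 0.1651]
tool_rot: [[-0.595, 0.804, 0.003], [0.804, 0.595, 0.001], [-0.001, 0.003, -1.0]]
ft_force: [4.7, 1.3, 0.3]
grip_width: 0.0113
gripper_force: 40.2
```

>>> jog_arm([
  [0,0,0],
  [0,0,0],
  [0,0,0],
  [0,0,0],
  [0,0,0],
], hand=[0.005,0.005,0.005,0.005,0.005], yaw=[0.1,0.1,0.1,0.1,0.1])

```text
time_s: 3.95
position: [0.5811, 0.1632, 0.1651]
tool_rot: [[-0.909, 0.417, 0.004], [0.417, 0.909, 0.003], [-0.003, 0.005, -1.0]]
ft_force: [6.0, 8.1, 0.1]
grip_width: 0.011
gripper_force: 40.2
```

>>> jog_arm([
  [0,0,0],
  [0,0,0],
  [0,0,0],
  [0,0,0],
  [0,0,0],
], hand=[0.005,0.005,0.005,0.005,0.005], yaw=[0.1,0.1,0.1,0.1,0.1])

```text
time_s: 4.58
position: [0.5813, 0.1637, 0.165]
tool_rot: [[-0.998, -0.069, 0.005], [-0.069, 0.998, 0.004], [-0.005, 0.004, -1.0]]
ft_force: [8.4, 9.8, -1.7]
grip_width: 0.0116
gripper_force: 40.1
```

>>> jog_arm([
  [0,0,0],
  [0,0,-0.004],
  [0,0,-0.004],
  [0,0,-0.002],
  [0,0,0],
], hand=[0.005,0.005,0.005,0.005,0.005], yaw=[0.05,0,0,0,0])

```text
time_s: 5.2
position: [0.5819, 0.1634, 0.156]
tool_rot: [[-0.993, -0.116, 0.007], [-0.116, 0.993, 0.003], [-0.007, 0.003, -1.0]]
ft_force: [8.6, 9.3, 3.6]
grip_width: 0.0118
gripper_force: 40.5
```

>>> jog_arm([
  [0,0,0],
  [0,0,0],
  [0,0,0],
  [0,0,0],
  [0,0,0],
], hand=[0.03,0.03,0.03,0.03,0.03], yaw=[0,0,0,0,0])

```text
time_s: 5.82
position: [0.5798, 0.1618, 0.1543]
tool_rot: [[-0.993, -0.116, -0.0], [-0.116, 0.993, -0.0], [0.0, -0.0, -1.0]]
ft_force: [0.1, 0.1, -0.3]
grip_width: 0.0303
gripper_force: 0.0
```

```bash
python3 - <<'E'
from h import *
im={n:env.get_image(n)[:,:,::-1] for n in("top","side")}
c=lambda im,u,v:cv2.resize(np.ascontiguousarray(im)[v-50:v+50,u-50:u+50],(400,400),interpolation=cv2.INTER_CUBIC)
cv2.imwrite("pics/c2.png",np.hstack([c(im["top"],206,182),c(im["side"],245,220)]))
E
```

```text
(no output)
```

View pics/c2.png

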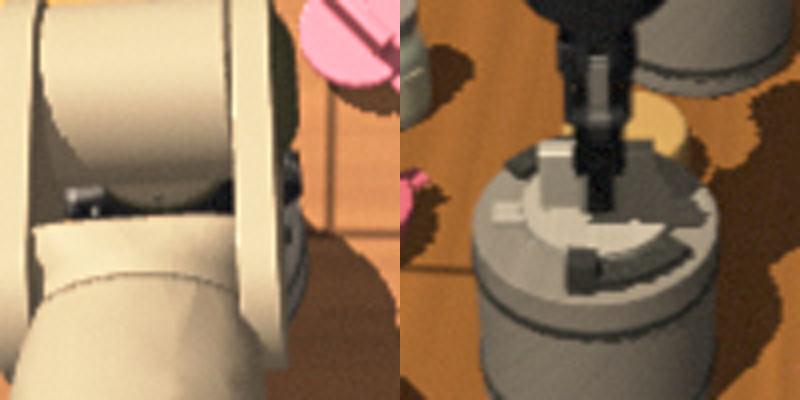

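The lid has dropped: the disc is low in the mouth, and a lug rests on the rim at crop pixel (507,212). I'll regrip and turn it clockwise.

>>> jog_arm([
  [0.001,0.001,0.001],
  [0,0,0],
  [0,0,0],
  [0,0,0],
  [0,0,0],
], hand=[0.02,0.01,0.005,0.005,0.005], yaw=[0,0,0,0,0])

```text
time_s: 6.55
position: [0.5812, 0.1633, 0.1556]
tool_rot: [[-0.993, -0.116, 0.001], [-0.116, 0.993, 0.001], [-0.001, 0.001, -1.0]]
ft_force: [1.6, 6.1, 1.2]
grip_width: 0.0116
gripper_force: 40.6
```

>>> jog_arm([
  [0,0,0],
  [0,0,0],
  [0,0,0],
  [0,0,0],
  [0,0,0],
], hand=[0.005,0.005,0.005,0.005,0.005], yaw=[-0.1,-0.1,-0.1,-0.1,-0.1])

```text
time_s: 7.18
position: [0.5819, 0.163, 0.1557]
tool_rot: [[-0.926, 0.377, 0.003], [0.377, 0.926, 0.0], [-0.003, 0.002, -1.0]]
ft_force: [4.8, 3.5, -0.2]
grip_width: 0.0114
gripper_force: 40.4
```

>>> jog_arm([
  [0,0,0],
  [0,0,0],
  [0,0,0],
  [0,0,0],
  [0,0,0],
], hand=[0.005,0.005,0.005,0.005,0.005], yaw=[-0.1,-0.1,-0.1,-0.1,-0.1])

```text
time_s: 7.8
position: [0.582, 0.1629, 0.1557]
tool_rot: [[-0.632, 0.775, 0.003], [0.775, 0.632, 0.0], [-0.002, 0.003, -1.0]]
ft_force: [4.9, 3.2, 0.8]
grip_width: 0.0116
gripper_force: 40.4
```

Turned 57.5° so far, with low forces. I'll keep going to the stop.

>>> jog_arm([
  [0,0,0],
  [0,0,0],
  [0,0,0],
  [0,0,0],
  [0,0,0],
], hand=[0.005,0.005,0.005,0.005,0.005], yaw=[-0.06,-0.06,-0.06,-0.06,-0.04])

```text
time_s: 8.43
position: [0.582, 0.163, 0.1557]
tool_rot: [[-0.395, 0.919, 0.003], [0.919, 0.395, 0.0], [-0.001, 0.003, -1.0]]
ft_force: [4.3, 3.7, 0.4]
grip_width: 0.0113
gripper_force: 40.4
```

>>> jog_arm([
  [0,0,0],
  [0,0,0],
  [0,0,0],
  [0,0,0],
  [0,0,0],
], hand=[0.005,0.005,0.005,0.005,0.005], yaw=[-0.03,-0.03,-0.03,0,0])

```text
time_s: 9.05
position: [0.582, 0.163, 0.1557]
tool_rot: [[-0.312, 0.95, 0.003], [0.95, 0.312, 0.001], [-0.001, 0.003, -1.0]]
ft_force: [5.1, 3.4, 0.6]
grip_width: 0.0109
gripper_force: 40.4
```

```bash
python3 - <<'E'
from h import *
o=env.observe();print(o["wrist_torque"],o["ft_force"])
E
```

```text
[ 0.64849434 -0.86557288  0.18354496] [5.14300956 3.41478308 0.57725051]
```

>>> jog_arm([
  [0,0,0],
  [0,0,0],
  [0,0,0],
  [0,0,0],
  [0,0,0],
], hand=[0.005,0.005,0.005,0.005,0.005], yaw=[-0.03,-0.03,-0.02,0,0])

```text
time_s: 9.68
position: [0.5823, 0.1631, 0.1559]
tool_rot: [[-0.238, 0.971, 0.004], [0.971, 0.238, -0.0], [-0.001, 0.004, -1.0]]
ft_force: [6.8, 3.6, 0.4]
grip_width: 0.0112
gripper_force: 62.8
```

```bash
python3 - <<'E'
from h import *
o=env.observe();print(o["wrist_torque"],o["ft_force"])
E
```

```text
[ 0.70557742 -1.08641535  1.55760526] [6.78178512 3.63626078 0.4496647 ]
```

The torque about z jumped from 0.18 to 1.56 N m, so the lid is at the stop. I'll release and lift clear.

>>> jog_arm([
  [0,0,0],
  [0,0,0],
  [0,0,0],
  [0,0,0.02],
  [0,0,0.03],
], hand=[0.03,0.03,0.035,0.035,0.035], yaw=[0,0,0,0,0])

```text
time_s: 10.3
position: [0.5804, 0.1626, 0.2051]
tool_rot: [[-0.234, 0.972, -0.003], [0.972, 0.234, -0.0], [0.0, -0.003, -1.0]]
ft_force: [-0.6, -1.0, 0.2]
grip_width: 0.035
gripper_force: 0.0
```

>>> jog_arm([
  [0,0,0.04],
  [0,0,0.03],
  [-0.05,0,0],
  [-0.05,0,0],
  [-0.05,0,0],
], hand=[0.035,0.035,0.035,0.035,0.035], yaw=[0,0,0,0,0])

```text
time_s: 10.92
position: [0.4292, 0.1626, 0.2752]
tool_rot: [[-0.234, 0.972, -0.0], [0.972, 0.234, -0.0], [-0.0, -0.0, -1.0]]
ft_force: [0.3, 0.8, 1.4]
grip_width: 0.0351
gripper_force: 0.0
```

```bash
python3 - <<'E'
from h import *
im={n:env.get_image(n)[:,:,::-1] for n in("top","side")}
c=lambda im,u,v:cv2.resize(np.ascontiguousarray(im)[v-50:v+50,u-50:u+50],(400,400),interpolation=cv2.INTER_CUBIC)
cv2.imwrite("pics/c3.png",np.hstack([c(im["top"],206,192),c(im["side"],245,220)]))
E
```

```text
(no output)
```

View pics/c3.png

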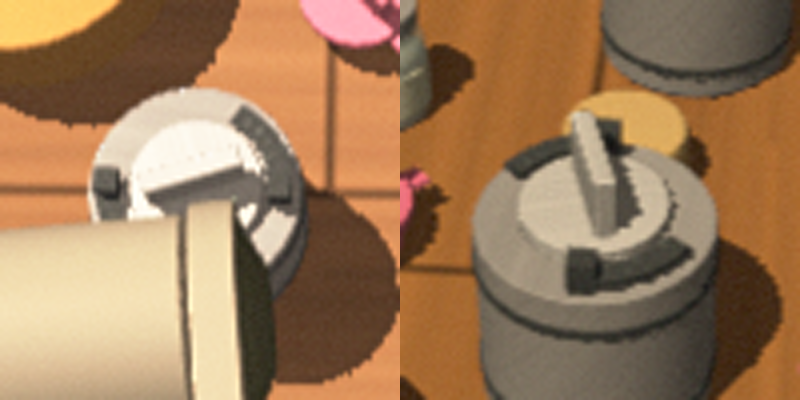

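The lid is low and level, with both lugs hidden under the claws and the bar turned toward the foot at crop pixel (585,270). The arm is clear, so I'm handing in.

```bash
python3 -c "
from rig import env
print(env.close_job())"
```

```text
the job is handed in; nothing more can be done
None
```

The loose lid dropped onto the rim and was turned clockwise to the stop with both lugs under the claws, then released; the arm stayed clear of the shut canister, and the job was handed in at about 11 s, with no verdict returned.

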